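# Seat the ball-base board holder in its ring pad and level it

## Task

Push the round-bottomed board holder across the bench and up into the grey ring pad so that it sits centred in the ring, then make its deck level so that it stays so by itself. Do not lift the holder up off the bench or pad or tip it over, and leave the other things on the bench where they are.

Things in the scene. Friction and masses are not known exactly. Their poses are not given: they have to be found in the camera images.
- holder: round-bottomed board holder, dark steel, 0.45 to 0.85 kg, too wide to grip: a sphere of 50 mm radius cut flat on top. Origin: the sphere's centre, 50 mm up when on the bench; z: normal of its deck (vertical = level). Slippery. On the bench it leans 0.1 to 0.18 rad to its +x side; pushed slowly at mid-height it slides and rolls forward 0.3 to 0.8 rad, no further
- deck (a point): centre of the holder's flat round deck (radius 48 mm), 14 mm along z from the holder's origin; a flat green board 2 mm thick covers part of its -x half. With the holder seated, pressing down near the edge on the high side with 3 to 20 N turns it about its origin like a ball joint; friction then keeps the tilt it was left at if below about 0.8 rad. Dragged sideways it can leave the ring
- weight (a point): centre of the top of the low aluminium cone-shaped weight fixed on the holder's deck, the off-centre load that makes it lean: 36 mm wide at the foot, 20 mm at the top, 8 mm high, 27 mm from the deck's centre along the holder's +x
- ring: light grey plastic ring pad fixed to the bench, 140 mm across, 9.5 mm high: a bevelled skirt rises from the bench at about 12 degrees to a rounded crest 52 mm across, with an open hole 46 mm wide inside. Origin: centre of its underside, on the bench. Pushed up the skirt from any side (2 to 10 N, easier if the pusher rises with it), the holder drops about 7 mm off the crest into the ring
- seat (a point): the point 53 mm above the ring pad's centre where the holder's origin lies when it is seated; its deck, when level, is then 67 mm above the bench
- shell_deep: half of a black plastic battery-pack shell, open box 130 x 85 x 32 mm with a red insert; bystander, leave where it is; origin at the centre of its underside
- shell_cover: half of a black plastic battery-pack shell, open box 130 x 85 x 32 mm; bystander, leave where it is; origin at the centre of its underside
- cell_pack: five dark battery cells side by side on a black base plate, 98 x 70 x 25 mm; bystander, leave where it is; origin at the centre of its underside
- circuit_board: loose green circuit board 66 x 56 x 6 mm lying on the bench; bystander, leave where it is; origin at the centre of its underside
- screwdriver: black-handled screwdriver, 200 mm long along its x axis, lying on the bench; bystander, leave where it is; origin at its underside on its middle
- metal_block: aluminium block 70 x 45 x 18 mm; bystander, leave where it is; origin at the centre of its underside
Not all that is in view belongs to the job. Leave any blue look-alike of the holder alone.

How it is judged (in metres and radians):
At the end, for the whole second after the job is handed in: The holder sits in the ring pad: its centre within 5 mm horizontally of the ring's centre and no more than 56 mm above the bench, its deck level within 0.05 rad (about 3 degrees), at rest (horizontal distance between holder and ring below 0.005 m and height (world z) of holder below 0.056 m and angle between holder's own z axis and vertical below 0.05 rad and linear speed of holder below 0.01 m/s and angular speed of holder below 0.05 rad/s); the robot touches nothing.
It fails at once if the holder is lifted off the bench or pad (its centre more than 72 mm above the bench) (height (world z) of holder above 0.072 m).
It fails at once if the holder is tipped over (tilted more than 1.1 rad) (angle between holder's own z axis and vertical above 1.1 rad).
It fails at once if one of the other things on the bench is moved by more than 30 mm (distance of any of shell_deep, shell_cover, cell_pack, circuit_board, screwdriver, metal_block from where it was at the start of the episode above 0.03 m).
It also fails if it takes over 69 s, if anything falls off the work surface, if the arm or the gripper's body presses on something with over 40 N, if the wrist force passes 120 N, or if a joint passes its speed limit or range.

## Robot

A 7-joint arm with a two-finger parallel gripper is mounted at the origin on the work surface. World frame = base frame: x ahead of the robot, y to its left, z up, the work surface at z = 0. Lengths are in mm, angles in degrees, forces in N, time in s.
With the tool pointing down it reaches from about 400 to 900 mm from the base axis. Payload 5.6 kg.
Tool frame: the origin (TCP) lies at the very end of the fingers, on their centre line; the grasp point (between the pads) lies 19 mm behind it; z points along the fingers, y is the line along which they close (so a half turn about z gives the same grasp; the last joint's range is limited). The gripper opens to 92 mm and grips with 3 to 60 N. Pads are 20 mm wide; open, the fingers measure 128 mm over their backs; the gripper's body (75 mm by 189 mm) begins 69 mm behind the grasp point.
Start: joints at [67.208, 26.786, -0.665, 91.828, 0.344, 61.387, -3.226], TCP at [225.771, -609.538, 214.592] pointing down, gripper open.
Joint ranges: [-144.91, 144.91], [-17.63, 115.5], [-89.93, 88.59], [15.96, 139.68], [-74.01, 254.01], [8.47, 105.57], [-167.45, 167.45]. Speed limits (degrees/s): [147.25, 147.25, 180, 180, 180, 180, 180].

## Interface

Orientations are given as a 3x3 rotation matrix whose columns are the frame's x, y, z axes.
In Python, from station import manip gives the robot as it stands.
- The arm moves only by the shell command python3 -m handwheel 'ROWS'. ROWS is JSON, a list of rows, each an object with "grip": the opening, from -1 (shut) to 1 (fully open); "xyz": the shift along the tool's x, y, z as a fraction of full scale, a list of three; "angular": the turn, a rotation vector about the tool's x, y, z as a fraction of full scale, a list of three. In form: [{"grip": grip, "xyz": [x, y, z], "angular": [rx, ry, rz]}, ...]. A call has 1 to 20 rows; each row shifts and turns the commanded pose from where the row before left it, along the tool's axes as they then stand; what a row does not reach is not made up. Full scale, the value 1, is 0.25 m for a shift and 180 degrees for a turn. A row lasts 1/10 s, in which the tool goes at most 50 mm and 8.59 degrees, less where a joint would pass 70% of its speed; a pose out of reach is approached as far as the arm can. A call with a number of a shift or a turn outside -1 to 1 is refused whole. A call with a gripper value outside its range is refused whole. The fingers move at their own pace and stop on an object; the grip force is fixed at half the most. Time passes only in rows, so rows that do not move let the fingers close. It gives the time, the measured TCP pose, the force, the opening and the grip force at its end, in the units of the state.
- manip.sense(): the state, without advancing time (a new reading comes with each control period).
- manip.snapshot(name): name is "scene" or "top" or "wrist"; returns (picture, depth): 384x512x3 uint8, red, green, blue; 384x512 float32, mm along the optical axis (not along the pixel's ray), 0 where there is no reading.
- manip.calibration(name): a dict with "mtx" (3x3 intrinsics, pixels), "R" (3x3) and "t" (3): a world point X has camera coordinates R X + t; the wrist camera has in their place "mount" (4x4, takes a point from camera to tool coordinates, whose origin is the TCP and whose axes are the flange's). Camera axes: x right, y down, z forward; pixel columns grow to the right and rows downward; lengths in mm; the calibration is good to about 2 mm. The wrist camera is an equidistant fisheye: a pixel r from the principal point sees the ray r / f radians off the axis. A picture is of the moment at which its call begins: read the wrist's pose just before it. calibration takes no time and is no camera call.
- manip.sign_off(): hands the job in; it is judged then, once.
The state is a dict: "t": time; "joint_pos": joint angles; "qd": joint speeds; "joint_torque": joint torques, N m; "position": TCP position; "tool_rot": TCP orientation; "ft_force": force on the tool from outside, world axes, zero at the start; "ft_torque": the same for the moment, N m; "opening": opening from 0.0 (shut) to 1.0 (fully open); "finger_force": force on a finger pad.
Only numpy, scipy, OpenCV 4.12 (cv2) and the standard library are available. Lean on these libraries where they do the work, as an engineer would, in place of code of your own. Each camera call takes 0.05 s, during which the arm holds its last target. There are 200 camera calls.

## Working session

There is one attempt and no reset: what is moved stays moved. The work goes in short steps, Python scripts to look and compute and a shell command to move; the robot and the scene stay as the last step left them, time stands still between calls to the robot, and variables do not carry over. Pictures are saved under pics/ and viewed, at most 10 in all, crops included, and the job is handed in when it is done.

```bash
mkdir -p pics; cat > h.py <<'E'
import numpy as np,cv2
from station import manip
def snap(n,f):
    p,d=manip.snapshot(n); cv2.imwrite('pics/'+f+'.png',p[:,:,::-1]); np.savez('pics/'+f+'.npz',p=p,d=d); return p,d
def cloud(n,d):
    c=manip.calibration(n);K=np.array(c['mtx']);R=np.array(c['R']);t=np.array(c['t'])
    v,u=np.mgrid[:d.shape[0],:d.shape[1]]
    P=np.stack([(u-K[0,2])/K[0,0]*d,(v-K[1,2])/K[1,1]*d,d],-1)
    return (P-t)@R   # R^T (P-t)
E
python3 - <<'E'
from h import *
a=snap('top','top0')[0];b=snap('scene','scene0')[0]
s=manip.sense();print(s['t'],s['position'],np.round(s['tool_rot'],3),s['opening'],s['ft_force'])
E
```

```text
0.1 [ 225.58929619 -609.07743464  213.76843174] [[ 0.938  0.347 -0.001]
 [ 0.347 -0.938  0.001]
 [-0.    -0.002 -1.   ]] 0.9976440495275152 [-0.05138799 -0.33708469  0.03852273]
```

View pics/top0.png

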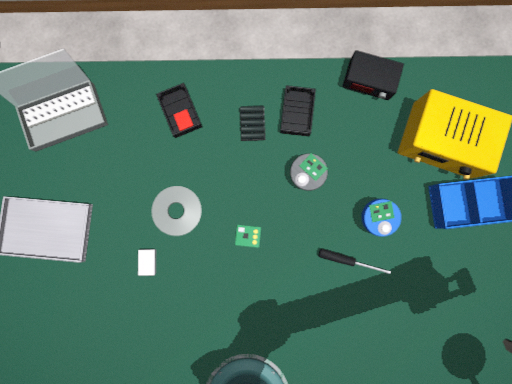

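View pics/scene0.png

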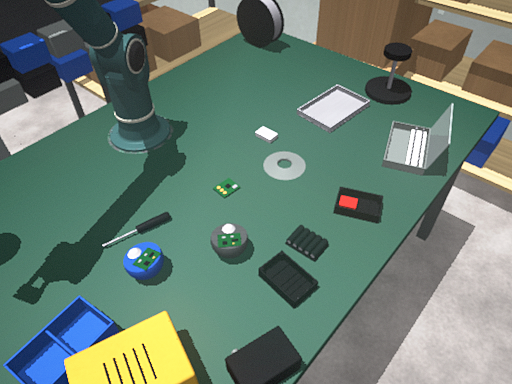

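The top view shows the holder at (309,172) with its weight at (302,180), the ring at (176,211), and the blue look-alike at (382,218). The circuit board at (248,236) lies just off the straight path from holder to ring. The cells are at (252,123).

```bash
cat >> h.py <<'E'
def circ(P,m,z):
    pass
def fitsphere(Q,r=50):
    from scipy.optimize import least_squares
    c0=np.r_[np.median(Q[:,:2],0),50]
    return least_squares(lambda c:np.linalg.norm(Q-c,axis=1)-r,c0,loss='soft_l1').x
E
python3 - <<'E'
from h import *
for n in ['top','scene']:
    d=np.load(f'pics/{n}0.npz');P=cloud(n,d['d']);p=d['p'].astype(int)
    np.save(f'pics/P_{n}.npy',P)
    pts={'top':dict(holder=(309,172),weight=(302,180),ring=(176,211),blue=(382,218),pcb=(248,236),cells=(252,123),cover=(297,110),deep=(180,110),sd0=(322,252),sd1=(390,272),block=(147,262)),
     'scene':dict(holder=(229,240),weight=(229,229),ring=(285,163),pcb=(226,188),cells=(307,242))}[n]
    print(n,[ (k,np.round(P[v,u]).tolist()) for k,(u,v) in pts.items()])
P=np.load('pics/P_top.npy');
c=P[211,176,:2]
m=(np.linalg.norm(P[...,:2]-c,axis=-1)<90)&(P[...,2]>3.)
Q=P[m];print('ring n',len(Q),(Q.min(0)+Q.max(0))/2,Q.max(0)-Q.min(0),Q.mean(0))
g=(np.load('pics/top0.npz')['p'].astype(int))
m=((g.min(-1)>85)&(np.ptp(g,axis=-1)<40)).astype(np.uint8)
l,lab,st,ce=cv2.connectedComponentsWithStats(m)
k=lab[190,176];cs,_=cv2.findContours((lab==k).astype(np.uint8),cv2.RETR_EXTERNAL,2)
e=cv2.fitEllipse(max(cs,key=len));print('ellipse',e)
cam=manip.calibration('top');K=np.array(cam['mtx']);R=np.array(cam['R']);t=np.array(cam['t'])
def ray(u,v,z):
    dr=R.T@np.linalg.inv(K)@[u,v,1];o=-R.T@t;return o+dr*(z-o[2])/dr[2]
print(ray(*e[0],0), 'campos',-R.T@t)
h=P[172,309,:2];m=(np.linalg.norm(P[...,:2]-h,axis=-1)<62)&(P[...,2]>8)
Q=P[m];print('holder',len(Q),(Q.min(0)+Q.max(0))/2,Q.max(0)-Q.min(0))
S=np.load('pics/P_scene.npy');m=(np.linalg.norm(S[...,:2]-h,axis=-1)<65)&(S[...,2]>6)&(S[...,2]<48);print('sph',fitsphere(S[m]),m.sum())
E
```

```text
top [('holder', [603.0, -172.0, 66.0]), ('weight', [582.0, -153.0, 71.0]), ('ring', [506.0, 195.0, -1.0]), ('blue', [480.0, -360.0, 67.0]), ('pcb', [435.0, -8.0, 9.0]), ('cells', [750.0, -22.0, 25.0]), ('cover', [792.0, -151.0, 4.0]), ('deep', [797.0, 186.0, 1.0]), ('sd0', [391.0, -208.0, 27.0]), ('sd1', [334.0, -393.0, 14.0]), ('block', [367.0, 270.0, 15.0])]
scene [('holder', [617.0, -184.0, 67.0]), ('weight', [594.0, -159.0, 71.0]), ('ring', [505.0, 202.0, 2.0]), ('pcb', [435.0, -9.0, 4.0]), ('cells', [760.0, -31.0, 25.0])]
ring n 1118 [506.74572924 197.05053084   8.2850573 ] [168.82232661 168.9364007   10.56675269] [507.6938458  193.09856827   6.08255673]
ellipse ((176.07862854003906, 210.45411682128906), (49.60332489013672, 50.39624786376953), 53.67267990112305)
[507.81654089 194.81959738   0.        ] campos [ 466.03537421  -37.00397133 1007.95420434]
holder 1088 [ 606.43361508 -172.74044367   57.64804753] [98.69751039 95.45007216 32.66792104]
sph [ 604.74253648 -173.87570305   49.41213008] 88
```

```bash
R='a'; python3 -m handwheel '[{"grip":0.3,"xyz":[0,0,0],"angular":[0,0,-0.0469]},{"grip":0.3,"xyz":[0,0,0],"angular":[0,0,-0.0469]},{"grip":0.3,"xyz":[0,0,0],"angular":[0,0,-0.0469]},{"grip":0.3,"xyz":[0,0,0],"angular":[0,0,-0.0469]},{"grip":0.3,"xyz":[0,0,0],"angular":[0,0,-0.0469]},{"grip":0.3,"xyz":[0,0,0],"angular":[0,0,-0.0469]},{"grip":0.3,"xyz":[0,0,0],"angular":[0,0,-0.0469]},{"grip":0.3,"xyz":[0,0,0],"angular":[0,0,-0.0469]},{"grip":0.3,"xyz":[0,0,0],"angular":[0,0,-0.0469]},{"grip":0.3,"xyz":[0,0,0],"angular":[0,0,-0.0469]}]'
python3 -m handwheel '[{"grip":0.3,"xyz":[0.047,0.095,0],"angular":[0,0,0]},{"grip":0.3,"xyz":[0.047,0.095,0],"angular":[0,0,0]},{"grip":0.3,"xyz":[0.047,0.095,0],"angular":[0,0,0]},{"grip":0.3,"xyz":[0.047,0.095,0],"angular":[0,0,0]},{"grip":0.3,"xyz":[0.047,0.095,0],"angular":[0,0,0]},{"grip":0.3,"xyz":[0.047,0.095,0],"angular":[0,0,0]},{"grip":0.3,"xyz":[0.047,0.095,0],"angular":[0,0,0]},{"grip":0.3,"xyz":[0.047,0.095,0],"angular":[0,0,0]},{"grip":0.3,"xyz":[0.047,0.095,0],"angular":[0,0,0]},{"grip":0.3,"xyz":[0.047,0.095,0],"angular":[0,0,0]},{"grip":0.3,"xyz":[0.047,0.095,0],"angular":[0,0,0]},{"grip":0.3,"xyz":[0.047,0.095,0],"angular":[0,0,0]},{"grip":0.3,"xyz":[0.047,0.095,0],"angular":[0,0,0]},{"grip":0.3,"xyz":[0.047,0.095,0],"angular":[0,0,0]},{"grip":0.3,"xyz":[0.047,0.095,0],"angular":[0,0,0]},{"grip":0.3,"xyz":[0.047,0.095,0],"angular":[0,0,0]},{"grip":0.3,"xyz":[0.047,0.095,0],"angular":[0,0,0]},{"grip":0.3,"xyz":[0.047,0.095,0],"angular":[0,0,0]},{"grip":0.3,"xyz":[0.047,0.095,0],"angular":[0,0,0]},{"grip":0.3,"xyz":[0.047,0.095,0],"angular":[0,0,0]}]'; python3 -c "
from h import *
s=manip.sense();print(s['t'],s['position'],np.round(s['tool_rot'],3).tolist(),s['opening'])"
```

```text
t: 1.1
position: [225.6, -609.2, 214.0]
tool_rot: [[-0.26, 0.966, -0.0], [0.966, 0.26, 0.001], [0.001, -0.0, -1.0]]
ft_force: [-0.3, -0.4, -0.2]
opening: 0.651
finger_force: 0.0
t: 3.1
position: [625.7, -260.6, 214.0]
tool_rot: [[-0.254, 0.967, -0.001], [0.967, 0.254, 0.0], [0.0, -0.001, -1.0]]
ft_force: [0.3, -0.3, -0.5]
opening: 0.648
finger_force: 0.0
3.1 [ 625.73827118 -260.63701489  213.97265261] [[-0.254, 0.967, -0.001], [0.967, 0.254, 0.0], [0.0, -0.001, -1.0]] 0.6479708918237068
```

```bash
python3 -m handwheel '[{"grip":0.3,"xyz":[0,0,0.07],"angular":[0,0,0]},{"grip":0.3,"xyz":[0,0,0.07],"angular":[0,0,0]},{"grip":0.3,"xyz":[0,0,0.07],"angular":[0,0,0]},{"grip":0.3,"xyz":[0,0,0.07],"angular":[0,0,0]},{"grip":0.3,"xyz":[0,0,0.07],"angular":[0,0,0]},{"grip":0.3,"xyz":[0,0,0.07],"angular":[0,0,0]},{"grip":0.3,"xyz":[0,0,0.07],"angular":[0,0,0]},{"grip":0.3,"xyz":[0,0,0.07],"angular":[0,0,0]},{"grip":0.3,"xyz":[0,0,0.07],"angular":[0,0,0]},{"grip":0.3,"xyz":[0,0,0.07],"angular":[0,0,0]},{"grip":0.3,"xyz":[0.04,0,0],"angular":[0,0,0]},{"grip":0.3,"xyz":[0.04,0,0],"angular":[0,0,0]},{"grip":0.3,"xyz":[0.03,0,0],"angular":[0,0,0]},{"grip":0.3,"xyz":[0.01,0,0],"angular":[0,0,0]},{"grip":0.3,"xyz":[0.01,0,0],"angular":[0,0,0]},{"grip":0.3,"xyz":[0.01,0,0],"angular":[0,0,0]},{"grip":0.3,"xyz":[0.01,0,0],"angular":[0,0,0]},{"grip":0.3,"xyz":[0.01,0,0],"angular":[0,0,0]},{"grip":0.3,"xyz":[0.012,0,0],"angular":[0,0,0]},{"grip":0.3,"xyz":[0.012,0,0],"angular":[0,0,0]}]'
python3 -m handwheel '[{"grip":0.3,"xyz":[0.014,0,0],"angular":[0,0,0]},{"grip":0.3,"xyz":[0.014,0,0],"angular":[0,0,0]},{"grip":0.3,"xyz":[0.014,0,0],"angular":[0,0,0]},{"grip":0.3,"xyz":[0.014,0,0],"angular":[0,0,0]},{"grip":0.3,"xyz":[0.014,0,0],"angular":[0,0,0]},{"grip":0.3,"xyz":[0.014,0,0],"angular":[0,0,0]},{"grip":0.3,"xyz":[0.014,0,0],"angular":[0,0,0]},{"grip":0.3,"xyz":[0.014,0,0],"angular":[0,0,0]},{"grip":0.3,"xyz":[0.014,0,0],"angular":[0,0,0]},{"grip":0.3,"xyz":[0.014,0,0],"angular":[0,0,0]},{"grip":0.3,"xyz":[0.014,0,0],"angular":[0,0,0]},{"grip":0.3,"xyz":[0.014,0,0],"angular":[0,0,0]},{"grip":0.3,"xyz":[0.014,0,0],"angular":[0,0,0]},{"grip":0.3,"xyz":[0.014,0,0],"angular":[0,0,0]},{"grip":0.3,"xyz":[0.014,0,0],"angular":[0,0,0]}]'
python3 - <<'E'
from h import *
snap('scene','s1')
E
```

```text
t: 5.1
position: [613.7, -216.9, 39.6]
tool_rot: [[-0.254, 0.967, 0.0], [0.967, 0.254, -0.0], [-0.0, 0.0, -1.0]]
ft_force: [0.7, -0.2, 0.6]
opening: 0.649
finger_force: 0.3
t: 6.6
position: [600.1, -165.8, 39.5]
tool_rot: [[-0.254, 0.967, -0.0], [0.967, 0.254, -0.0], [-0.0, -0.0, -1.0]]
ft_force: [1.2, -1.5, 0.6]
opening: 0.652
finger_force: 1.0
```

View pics/s1.png

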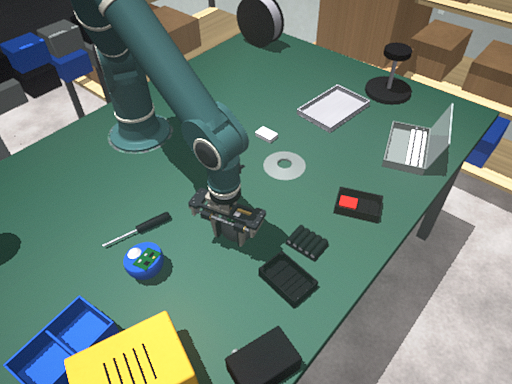

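The holder is hidden behind the gripper at about (230,240), and a steady push force of about 1.5 N says it is in contact. I'll keep pushing.

```bash
python3 -m handwheel '[{"grip":0.3,"xyz":[0.015,0,0],"angular":[0,0,0]},{"grip":0.3,"xyz":[0.015,0,0],"angular":[0,0,0]},{"grip":0.3,"xyz":[0.015,0,0],"angular":[0,0,0]},{"grip":0.3,"xyz":[0.015,0,0],"angular":[0,0,0]},{"grip":0.3,"xyz":[0.015,0,0],"angular":[0,0,0]},{"grip":0.3,"xyz":[0.015,0,0],"angular":[0,0,0]},{"grip":0.3,"xyz":[0.015,0,0],"angular":[0,0,0]},{"grip":0.3,"xyz":[0.015,0,0],"angular":[0,0,0]},{"grip":0.3,"xyz":[0.015,0,0],"angular":[0,0,0]},{"grip":0.3,"xyz":[0.015,0,0],"angular":[0,0,0]},{"grip":0.3,"xyz":[0.015,0,0],"angular":[0,0,0]},{"grip":0.3,"xyz":[0.015,0,0],"angular":[0,0,0]},{"grip":0.3,"xyz":[0.015,0,0],"angular":[0,0,0]},{"grip":0.3,"xyz":[0.015,0,0],"angular":[0,0,0]},{"grip":0.3,"xyz":[0.015,0,0],"angular":[0,0,0]},{"grip":0.3,"xyz":[0.015,0,0],"angular":[0,0,0]},{"grip":0.3,"xyz":[0.015,0,0],"angular":[0,0,0]},{"grip":0.3,"xyz":[0.015,0,0],"angular":[0,0,0]},{"grip":0.3,"xyz":[0.015,0,0],"angular":[0,0,0]},{"grip":0.3,"xyz":[0.015,0,0],"angular":[0,0,0]}]'
python3 -m handwheel '[{"grip":0.3,"xyz":[0.015,0,0],"angular":[0,0,0]},{"grip":0.3,"xyz":[0.015,0,0],"angular":[0,0,0]},{"grip":0.3,"xyz":[0.015,0,0],"angular":[0,0,0]},{"grip":0.3,"xyz":[0.015,0,0],"angular":[0,0,0]},{"grip":0.3,"xyz":[0.015,0,0],"angular":[0,0,0]},{"grip":0.3,"xyz":[0.015,0,0],"angular":[0,0,0]},{"grip":0.3,"xyz":[0.015,0,0],"angular":[0,0,0]},{"grip":0.3,"xyz":[0.015,0,0],"angular":[0,0,0]},{"grip":0.3,"xyz":[0.015,0,0],"angular":[0,0,0]},{"grip":0.3,"xyz":[0.015,0,0],"angular":[0,0,0]},{"grip":0.3,"xyz":[0.015,0,0],"angular":[0,0,0]},{"grip":0.3,"xyz":[0.015,0,0],"angular":[0,0,0]},{"grip":0.3,"xyz":[0.015,0,0],"angular":[0,0,0]},{"grip":0.3,"xyz":[0.015,0,0],"angular":[0,0,0]},{"grip":0.3,"xyz":[0.015,0,0],"angular":[0,0,0]},{"grip":0.3,"xyz":[0.015,0,0],"angular":[0,0,0]},{"grip":0.3,"xyz":[0.015,0,0],"angular":[0,0,0]},{"grip":0.3,"xyz":[0.015,0,0],"angular":[0,0,0]},{"grip":0.3,"xyz":[0.015,0,0],"angular":[0,0,0]},{"grip":0.3,"xyz":[0.015,0,0],"angular":[0,0,0]}]'
python3 -m handwheel '[{"grip":0.3,"xyz":[0.015,0,0],"angular":[0,0,0]},{"grip":0.3,"xyz":[0.015,0,0],"angular":[0,0,0]},{"grip":0.3,"xyz":[0.015,0,0],"angular":[0,0,0]},{"grip":0.3,"xyz":[0.015,0,0],"angular":[0,0,0]},{"grip":0.3,"xyz":[0.015,0,0],"angular":[0,0,0]},{"grip":0.3,"xyz":[0.015,0,0],"angular":[0,0,0]},{"grip":0.3,"xyz":[0.015,0,0],"angular":[0,0,0]},{"grip":0.3,"xyz":[0.015,0,0],"angular":[0,0,0]},{"grip":0.3,"xyz":[0.015,0,0],"angular":[0,0,0]},{"grip":0.3,"xyz":[0.015,0,0],"angular":[0,0,0]},{"grip":0.3,"xyz":[0.015,0,0],"angular":[0,0,0]},{"grip":0.3,"xyz":[0.015,0,0],"angular":[0,0,0]},{"grip":0.3,"xyz":[0.015,0,0],"angular":[0,0,0]},{"grip":0.3,"xyz":[0.015,0,0],"angular":[0,0,0]},{"grip":0.3,"xyz":[0.015,0,0],"angular":[0,0,0]},{"grip":0.3,"xyz":[0.015,0,0],"angular":[0,0,0]},{"grip":0.3,"xyz":[0.015,0,0],"angular":[0,0,0]},{"grip":0.3,"xyz":[0.012,0,0],"angular":[0,0,0]},{"grip":0.3,"xyz":[0.008,0,0],"angular":[0,0,0]},{"grip":0.3,"xyz":[0.004,0,0],"angular":[0,0,0]}]'
python3 - <<'E'
from h import *
a=snap('top','t2')[0];b=snap('wrist','w2')[0]
cv2.imwrite('pics/c2.png',np.hstack([a[100:330,60:340],b[:230*1,:] if 0 else cv2.resize(b,(307,230))])[:,:,::-1])
E
```

```text
t: 8.65
position: [581.1, -93.3, 39.6]
tool_rot: [[-0.255, 0.967, 0.0], [0.967, 0.255, -0.0], [-0.0, -0.0, -1.0]]
ft_force: [0.2, -0.9, 0.6]
opening: 0.65
finger_force: 1.0
t: 10.65
position: [562.0, -20.8, 39.6]
tool_rot: [[-0.255, 0.967, -0.0], [0.967, 0.255, -0.0], [-0.0, -0.0, -1.0]]
ft_force: [0.6, -1.0, 0.3]
opening: 0.653
finger_force: 1.0
t: 12.65
position: [544.2, 46.6, 39.5]
tool_rot: [[-0.255, 0.967, -0.0], [0.967, 0.255, -0.0], [-0.0, -0.0, -1.0]]
ft_force: [0.2, -1.4, 1.0]
opening: 0.647
finger_force: 1.0
```

View pics/c2.png

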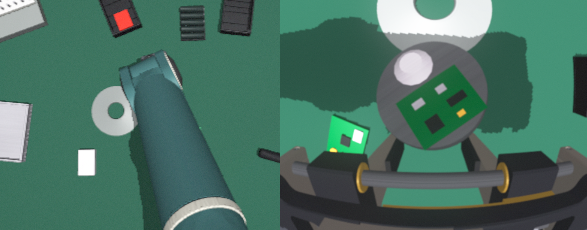

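The wrist view shows the holder between the fingers, with its deck centred near (263,157) in full-resolution pixels and its weight near (222,113). The ring is straight ahead, with its hole near (257,8). I'll measure from the wrist depth.

```bash
cat >> h.py <<'E'
def wcloud(d,s):
    c=manip.calibration('wrist');K=np.array(c['mtx']);M=np.array(c['mount'])
    v,u=np.mgrid[:d.shape[0],:d.shape[1]]
    a=(u-K[0,2])/K[0,0];b=(v-K[1,2])/K[1,1];th=np.hypot(a,b)+1e-9
    k=np.tan(th)/th
    C=np.stack([a*k*d,b*k*d,d],-1)
    T=C@M[:3,:3].T+M[:3,3]
    return T@np.array(s['tool_rot']).T+np.array(s['position'])
def plane(Q,it=300,tol=1.5):
    rng=np.random.default_rng(0);best=None
    for _ in range(it):
        a,b,c=Q[rng.choice(len(Q),3,replace=False)];n=np.cross(b-a,c-a);l=np.linalg.norm(n)
        if l<1:continue
        n/=l;m=abs((Q-a)@n)<tol
        if best is None or m.sum()>best.sum():best=m
    B=Q[best];n=np.linalg.svd(B-B.mean(0),full_matrices=False)[2][2]
    return n*np.sign(n[2]),B
E
python3 - <<'E'
from h import *
s=manip.sense();d=np.load('pics/w2.npz');P=wcloud(d['d'],s);p=d['p']
for u,v in [(263,157),(222,113),(257,60),(100,250),(240,180)]:print((u,v),p[v,u],np.round(P[v,u],1))
m=(P[...,2]>25)&(P[...,2]<100)&(d['d']>0);
v,u=np.nonzero(m);sel=(abs(u-263)<95)&(v>55)&(v<255)
Q=P[v[sel],u[sel]];n,B=plane(Q);print('normal',n,'tilt',np.arccos(n[2]),B.mean(0),len(Q),len(B))
r=(p.min(-1)>150)&(abs(P[...,2]-4)<10);Q=P[r];print('ringpts',len(Q),Q.min(0),Q.max(0))
c=np.array([508,195]);rr=np.linalg.norm(Q[:,:2]-c,axis=1);print(np.percentile(rr,[0,5,50,95,100]))
from scipy.optimize import least_squares
E
```

```text
(263, 157) [ 70 113  86] [535.4  97.5  65.5]
(222, 113) [227 221 229] [510.3 113.1  59.6]
(257, 60) [165 170 170] [518.3 153.4   5.2]
(100, 250) [ 29 213 116] [427.3 -17.9   5.2]
(240, 180) [ 27 103  55] [527.4  84.7  70.6]
normal [-0.27282758  0.38938242  0.87974226] tilt 0.4954764969949648 [532.00933518  96.11903877  64.85921081] 28003 20549
ringpts 11238 [438.55070716   1.85864838  -2.59394406] [578.16086732 222.06794306  11.19894673]
[ 23.22483098  27.13661128  47.70631776  68.68837305 202.49126121]
```

```bash
python3 -m handwheel '[{"grip":0.3,"xyz":[0.012,0.0005,0],"angular":[0,0,0]},{"grip":0.3,"xyz":[0.012,0.0005,0],"angular":[0,0,0]},{"grip":0.3,"xyz":[0.012,0.0005,0],"angular":[0,0,0]},{"grip":0.3,"xyz":[0.012,0.0005,0],"angular":[0,0,0]},{"grip":0.3,"xyz":[0.012,0.0005,0],"angular":[0,0,0]},{"grip":0.3,"xyz":[0.012,0.0005,0],"angular":[0,0,0]},{"grip":0.3,"xyz":[0.012,0.0005,0],"angular":[0,0,0]},{"grip":0.3,"xyz":[0.012,0.0005,0],"angular":[0,0,0]},{"grip":0.3,"xyz":[0.012,0.0005,0],"angular":[0,0,0]},{"grip":0.3,"xyz":[0.012,0.0005,-0.0025],"angular":[0,0,0]},{"grip":0.3,"xyz":[0.012,0.0005,-0.0025],"angular":[0,0,0]},{"grip":0.3,"xyz":[0.012,0.0005,-0.0025],"angular":[0,0,0]},{"grip":0.3,"xyz":[0.012,0.0005,-0.0025],"angular":[0,0,0]},{"grip":0.3,"xyz":[0.012,0.0005,-0.0025],"angular":[0,0,0]},{"grip":0.3,"xyz":[0.012,0.0005,-0.0025],"angular":[0,0,0]},{"grip":0.3,"xyz":[0.012,0.0005,-0.0025],"angular":[0,0,0]},{"grip":0.3,"xyz":[0.012,0.0005,-0.0025],"angular":[0,0,0]}]'
python3 -m handwheel '[{"grip":0.3,"xyz":[0.012,0.0005,-0.0025],"angular":[0,0,0]},{"grip":0.3,"xyz":[0.012,0.0005,-0.0025],"angular":[0,0,0]},{"grip":0.3,"xyz":[0.012,0.0005,-0.0025],"angular":[0,0,0]},{"grip":0.3,"xyz":[0.012,0.0005,-0.0025],"angular":[0,0,0]}]'
cat > look.py <<'E'
import sys
from h import *
s=manip.sense();p,d=snap('wrist',sys.argv[1]);P=wcloud(d,s)
m=(P[...,2]>25)&(P[...,2]<115)&(d>0)
off=np.array(s['position'])+ (np.array(s['tool_rot'])@[50,0,0] if len(sys.argv)<4 else 0)
c=off[:2] if len(sys.argv)<4 else np.array([float(sys.argv[2]),float(sys.argv[3])])
m&=np.linalg.norm(P[...,:2]-c,axis=-1)<58
Q=P[m];n,B=plane(Q)
# deck disc centre: hull circle of in-plane points
e1=np.cross(n,[0,1,0]);e1/=np.linalg.norm(e1);e2=np.cross(n,e1);o=B.mean(0)
uv=np.stack([(B-o)@e1,(B-o)@e2],1)
D=B
h=cv2.convexHull(uv.astype(np.float32));(cx,cy),rad=cv2.minEnclosingCircle(h)
dc=o+cx*e1+cy*e2
# the weight: bright pixels
w=m&(p.min(-1)>140);W=P[w]
print('t',s['t'],'tcp',np.round(s['position'],1),'F',np.round(s['ft_force'],1))
print('n',np.round(n,3),'tilt',round(float(np.arccos(n[2])),3),'deck',np.round(dc,1),'r',round(rad,1),'origin',np.round(dc-14*n,1),'weight',np.round(W.mean(0),1) if len(W) else None)
E
python3 look.py w3
```

```text
t: 14.45
position: [533.4, 96.5, 44.6]
tool_rot: [[-0.254, 0.967, 0.0], [0.967, 0.254, -0.0], [-0.0, -0.0, -1.0]]
ft_force: [0.9, -2.2, 0.4]
opening: 0.649
finger_force: 1.7
t: 14.85
position: [530.7, 108.2, 47.1]
tool_rot: [[-0.255, 0.967, -0.0], [0.967, 0.255, -0.0], [-0.0, -0.0, -1.0]]
ft_force: [1.3, -3.1, 0.5]
opening: 0.65
finger_force: 2.0
t 14.85 tcp [530.7 108.2  47.1] F [ 1.3 -3.1  0.5]
n [-0.272  0.399  0.876] tilt 0.504 deck [521.8 153.4  74.9] r 61.0 origin [525.6 147.8  62.7] weight [498.8 174.6  62.8]
```

View pics/w3.png

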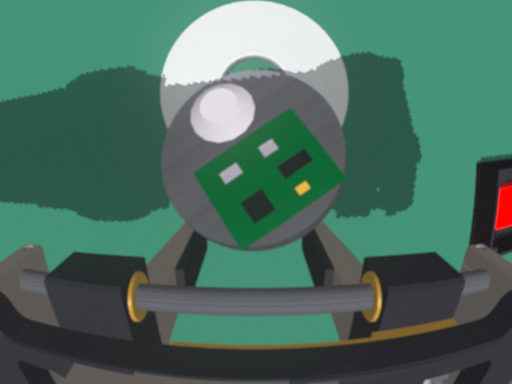

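The wrist view shows the holder on the skirt, with its deck centre near (253,160), weight at (222,112), and the ring hole behind it at (255,70). It is laterally aligned, so I'll go on over the crest.

```bash
python3 -m handwheel '[{"grip":0.3,"xyz":[0.010,0,-0.002],"angular":[0,0,0]},{"grip":0.3,"xyz":[0.010,0,-0.002],"angular":[0,0,0]},{"grip":0.3,"xyz":[0.010,0,-0.002],"angular":[0,0,0]},{"grip":0.3,"xyz":[0.010,0,-0.001],"angular":[0,0,0]},{"grip":0.3,"xyz":[0.010,0,0],"angular":[0,0,0]},{"grip":0.3,"xyz":[0.008,0,0.002],"angular":[0,0,0]},{"grip":0.3,"xyz":[0.008,0,0.003],"angular":[0,0,0]},{"grip":0.3,"xyz":[0.008,0,0.003],"angular":[0,0,0]}]'
python3 look.py w4 508 190
python3 -m handwheel '[{"grip":0.3,"xyz":[0.008,0,0.004],"angular":[0,0,0]},{"grip":0.3,"xyz":[0.008,0,0.004],"angular":[0,0,0]},{"grip":0.3,"xyz":[0.008,0,0.004],"angular":[0,0,0]},{"grip":0.3,"xyz":[0.006,0,0.004],"angular":[0,0,0]},{"grip":0.3,"xyz":[0.006,0,0.002],"angular":[0,0,0]}]'
python3 look.py w5 508 190
```

```text
t: 15.7
position: [525.7, 126.5, 46.6]
tool_rot: [[-0.255, 0.967, -0.001], [0.967, 0.255, 0.0], [0.001, -0.0, -1.0]]
ft_force: [1.5, -1.9, 0.2]
opening: 0.649
finger_force: 0.7
t 15.7 tcp [525.7 126.5  46.6] F [ 1.5 -1.9  0.2]
n [-0.264  0.429  0.864] tilt 0.528 deck [509.9 180.   70.8] r 49.0 origin [513.6 174.   58.7] weight [494.9 196.4  62. ]
t: 16.25
position: [523.6, 134.9, 42.1]
tool_rot: [[-0.255, 0.967, -0.0], [0.967, 0.255, 0.0], [0.0, -0.0, -1.0]]
ft_force: [0.6, -0.0, -0.8]
opening: 0.654
finger_force: 0.1
t 16.25 tcp [523.6 134.9  42.1] F [ 0.6 -0.  -0.8]
n [-0.29   0.547  0.786] tilt 0.667 deck [514.8 184.2  75.8] r 61.3 origin [518.8 176.5  64.8] weight [493.  204.6  57.9]
```

Contact force fell to zero and the tilt jumped, so it likely dropped in. I'll back off, rise and look.

```bash
python3 -m handwheel '[{"grip":0.3,"xyz":[-0.02,0,0],"angular":[0,0,0]},{"grip":0.3,"xyz":[-0.04,0,0],"angular":[0,0,0]},{"grip":0.3,"xyz":[-0.06,0,0],"angular":[0,0,0]},{"grip":0.0,"xyz":[-0.06,0,-0.04],"angular":[0,0,0]},{"grip":-0.5,"xyz":[0,0,-0.09],"angular":[0,0,0]},{"grip":-1,"xyz":[0,0,-0.09],"angular":[0,0,0]},{"grip":-1,"xyz":[0,0,-0.09],"angular":[0,0,0]},{"grip":-1,"xyz":[0,0,-0.09],"angular":[0,0,0]},{"grip":-1,"xyz":[0,0,0],"angular":[0,0,0]},{"grip":-1,"xyz":[0,0,0],"angular":[0,0,0]}]'
python3 look.py w6 508 195; python3 -c "
from h import *
snap('top','t6');p,d=snap('scene','s6')
"
```

```text
t: 17.3
position: [535.6, 89.6, 142.3]
tool_rot: [[-0.253, 0.967, 0.001], [0.967, 0.253, -0.001], [-0.001, 0.0, -1.0]]
ft_force: [-0.7, 0.2, -0.7]
opening: 0.067
finger_force: 0.0
t 17.3 tcp [535.6  89.6 142.3] F [-0.7  0.2 -0.7]
n [-0.293  0.493  0.819] tilt 0.611 deck [504.3 202.3  64.2] r 49.4 origin [508.4 195.4  52.8] weight [496.6 214.8  55.3]
```

View pics/w6.png

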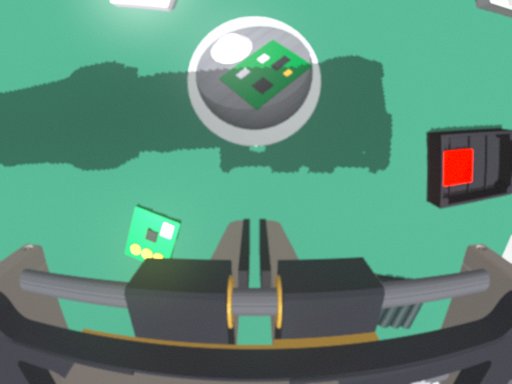

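The holder is seated, with its origin measured at about (508.4, 195.4, 52.8) and a tilt of 0.61 rad. In the image its deck centre is near (252,72) and the high side is near (270,118). I'll press that high side with shut fingers at about (525,168).

```bash
python3 -m handwheel '[{"grip":-1,"xyz":[0.063,0.0075,0],"angular":[0,0,0]},{"grip":-1,"xyz":[0.063,0.0075,0],"angular":[0,0,0]},{"grip":-1,"xyz":[0.063,0.0075,0],"angular":[0,0,0]},{"grip":-1,"xyz":[0.063,0.0075,0],"angular":[0,0,0]},{"grip":-1,"xyz":[0.063,0.0075,0],"angular":[0,0,0]},{"grip":-1,"xyz":[0,0,0.036],"angular":[0,0,0]},{"grip":-1,"xyz":[0,0,0.036],"angular":[0,0,0]},{"grip":-1,"xyz":[0,0,0.036],"angular":[0,0,0]},{"grip":-1,"xyz":[0,0,0.036],"angular":[0,0,0]},{"grip":-1,"xyz":[0,0,0.02],"angular":[0,0,0]},{"grip":-1,"xyz":[0,0,0.008],"angular":[0,0,0]},{"grip":-1,"xyz":[0,0,0.008],"angular":[0,0,0]},{"grip":-1,"xyz":[0,0,0.008],"angular":[0,0,0]},{"grip":-1,"xyz":[0,0,0.008],"angular":[0,0,0]}]'
python3 -m handwheel '[{"grip":-1,"xyz":[0,0,0.008],"angular":[0,0,0]},{"grip":-1,"xyz":[0,0,0.008],"angular":[0,0,0]},{"grip":-1,"xyz":[0,0,0.008],"angular":[0,0,0]},{"grip":-1,"xyz":[0,0,0.008],"angular":[0,0,0]}]'
python3 -m handwheel '[{"grip":-1,"xyz":[0,0,0.008],"angular":[0,0,0]},{"grip":-1,"xyz":[0,0,0.006],"angular":[0,0,0]},{"grip":-1,"xyz":[0,0,0.004],"angular":[0,0,0]}]'
python3 look.py w7 508.4 195.4
```

```text
t: 18.85
position: [524.5, 169.7, 93.5]
tool_rot: [[-0.255, 0.967, 0.001], [0.967, 0.255, 0.0], [-0.0, 0.001, -1.0]]
ft_force: [-0.4, -1.3, 0.2]
opening: 0.007
finger_force: 0.0
t: 19.25
position: [524.7, 169.6, 85.5]
tool_rot: [[-0.254, 0.967, 0.001], [0.967, 0.254, 0.0], [-0.0, 0.001, -1.0]]
ft_force: [-0.1, -0.8, 3.1]
opening: 0.004
finger_force: 1.4
t: 19.55
position: [524.2, 169.7, 80.6]
tool_rot: [[-0.255, 0.967, -0.0], [0.967, 0.255, 0.0], [0.0, -0.0, -1.0]]
ft_force: [0.1, -0.8, 3.3]
opening: 0.009
finger_force: 1.3
t 19.55 tcp [524.2 169.7  80.6] F [ 0.1 -0.8  3.3]
n [-0.183  0.265  0.947] tilt 0.328 deck [505.8 199.5  65.7] r 49.2 origin [508.4 195.7  52.5] weight [487.8 210.4  62.9]
```

View pics/w7.png

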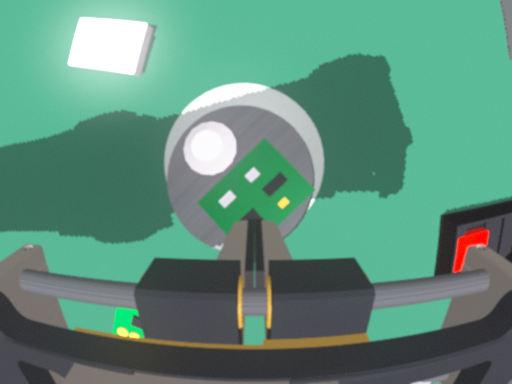

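The fingers press the deck's rear edge at (250,225), and the tilt is down to 0.33 with the seat position unchanged. I'll continue pressing.

```bash
python3 -m handwheel '[{"grip":-1,"xyz":[0,0,0.006],"angular":[0,0,0]},{"grip":-1,"xyz":[0,0,0.006],"angular":[0,0,0]},{"grip":-1,"xyz":[0,0,0.006],"angular":[0,0,0]},{"grip":-1,"xyz":[0,0,0.006],"angular":[0,0,0]},{"grip":-1,"xyz":[0,0,0.004],"angular":[0,0,0]},{"grip":-1,"xyz":[0,0,0],"angular":[0,0,0]}]'
python3 look.py w8 508.4 195.4
python3 -m handwheel '[{"grip":-1,"xyz":[0,0,0.004],"angular":[0,0,0]},{"grip":-1,"xyz":[0,0,0.004],"angular":[0,0,0]},{"grip":-1,"xyz":[0,0,0],"angular":[0,0,0]}]'
python3 look.py w9 508.4 195.4
```

```text
t: 20.2
position: [524.2, 169.6, 73.6]
tool_rot: [[-0.255, 0.967, -0.0], [0.967, 0.255, -0.0], [-0.0, -0.0, -1.0]]
ft_force: [0.6, 0.3, 1.4]
opening: 0.008
finger_force: 0.8
t 20.2 tcp [524.2 169.6  73.6] F [0.6 0.3 1.4]
n [-0.101  0.137  0.985] tilt 0.171 deck [507.2 197.   66.3] r 48.9 origin [508.6 195.1  52.5] weight [491.4 211.9  65.6]
t: 20.55
position: [524.4, 169.5, 71.8]
tool_rot: [[-0.254, 0.967, 0.0], [0.967, 0.254, -0.0], [-0.0, 0.0, -1.0]]
ft_force: [1.0, 0.3, 1.6]
opening: 0.009
finger_force: 1.0
t 20.55 tcp [524.4 169.5  71.8] F [1.  0.3 1.6]
n [-0.081  0.103  0.991] tilt 0.131 deck [507.4 196.4  66.3] r 49.0 origin [508.5 195.   52.4] weight [494.6 214.8  65.8]
```

```bash
python3 -m handwheel '[{"grip":-1,"xyz":[0,0,0.004],"angular":[0,0,0]},{"grip":-1,"xyz":[0,0,0.004],"angular":[0,0,0]},{"grip":-1,"xyz":[0,0,0.004],"angular":[0,0,0]},{"grip":-1,"xyz":[0,0,0.003],"angular":[0,0,0]},{"grip":-1,"xyz":[0,0,0],"angular":[0,0,0]}]'
python3 look.py w10 508.4 195.4
python3 -m handwheel '[{"grip":-1,"xyz":[0,0,0.003],"angular":[0,0,0]},{"grip":-1,"xyz":[0,0,0],"angular":[0,0,0]}]'
python3 look.py w11 508.4 195.4
```

```text
t: 21.1
position: [524.4, 169.6, 68.0]
tool_rot: [[-0.254, 0.967, 0.0], [0.967, 0.254, -0.0], [-0.0, 0.0, -1.0]]
ft_force: [0.6, -1.5, 3.0]
opening: 0.005
finger_force: 1.6
t 21.1 tcp [524.4 169.6  68. ] F [ 0.6 -1.5  3. ]
n [-0.036  0.026  0.999] tilt 0.044 deck [507.9 195.6  66.4] r 49.0 origin [508.4 195.2  52.4] weight [495.2 216.2  67.6]
t: 21.35
position: [524.4, 169.6, 67.3]
tool_rot: [[-0.254, 0.967, 0.0], [0.967, 0.254, -0.0], [-0.0, 0.0, -1.0]]
ft_force: [0.9, -1.4, 3.7]
opening: 0.006
finger_force: 1.9
t 21.35 tcp [524.4 169.6  67.3] F [ 0.9 -1.4  3.7]
n [-0.019  0.012  1.   ] tilt 0.023 deck [508.4 195.6  66.3] r 49.0 origin [508.7 195.4  52.3] weight [494.7 215.9  68.1]
```

Lift off and recheck.

```bash
python3 -m handwheel '[{"grip":-1,"xyz":[0,0,-0.01],"angular":[0,0,0]},{"grip":-1,"xyz":[0,0,-0.04],"angular":[0,0,0]},{"grip":-1,"xyz":[-0.05,0,-0.08],"angular":[0,0,0]},{"grip":-1,"xyz":[-0.08,0,-0.08],"angular":[0,0,0]},{"grip":-1,"xyz":[-0.08,0,-0.08],"angular":[0,0,0]},{"grip":-1,"xyz":[-0.08,0,0],"angular":[0,0,0]},{"grip":-1,"xyz":[0,0,0],"angular":[0,0,0]},{"grip":-1,"xyz":[0,0,0],"angular":[0,0,0]}]'
python3 look.py w12 508.4 195.4
python3 - <<'E'
from h import *
for f,key in [('w12','w')]:
    s=manip.sense();d=np.load('pics/w12.npz');P=wcloud(d['d'],s);p=d['p'].astype(int)
    r=np.linalg.norm(P[...,:2]-[508.4,195.4],axis=-1)
    # bare deck only: grey pixels
    m=(r<46)&(P[...,2]>55)&(np.ptp(p,axis=-1)<25)&(p.max(-1)<140)
    n,B=plane(P[m],tol=1.);print('bare',n,len(B),m.sum())
    # bench tilt as bias check
    m=(r>75)&(r<150)&(abs(P[...,2])<5);n,B=plane(P[m]);print('bench',n,B.mean(0))
E
```

```text
t: 22.2
position: [542.1, 99.9, 139.7]
tool_rot: [[-0.254, 0.967, -0.001], [0.967, 0.254, 0.0], [0.001, -0.001, -1.0]]
ft_force: [-0.1, 0.4, 0.3]
opening: 0.008
finger_force: 0.0
t 22.2 tcp [542.1  99.9 139.7] F [-0.1  0.4  0.3]
n [-0.023  0.008  1.   ] tilt 0.025 deck [508.  194.9  66.5] r 48.9 origin [508.3 194.7  52.5] weight [497.3 209.1  67.2]
bare [-0.93311958  0.35934944  0.01248333] 1650 1936
bench [ 0.00102196 -0.00191437  0.99999765] [516.32919711 174.58280153  -0.79063467]
```

View pics/w12.png

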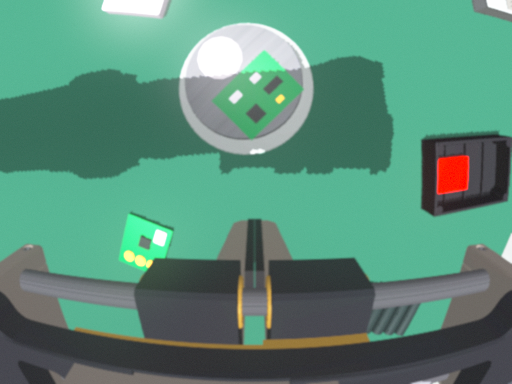

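The holder sits concentric in the ring, with its deck centre near (246,88), weight at (220,57) and the board on its right half. The bare-deck mask was wrong, so I'll refit the tilt with deck pixels only.

```bash
python3 - <<'E'
from h import *
for k in range(4):
    s=manip.sense();p,d=manip.snapshot('wrist');P=wcloud(d,s);p=p.astype(int)
    c=np.array([508.4,195.1]);r=np.linalg.norm(P[...,:2]-c,axis=-1)
    green=p[...,1]-p[...,0]>20
    near=cv2.dilate((green).astype(np.uint8),np.ones((5,5)))>0
    # weight location: top points
    T=P[(r<50)&(P[...,2]>71.5)&(p.min(-1)>150)];w=T.mean(0) if len(T) else np.array([497,214,74])
    m=(r<45)&(P[...,2]>58)&(P[...,2]<74)&(np.linalg.norm(P[...,:2]-w[:2],axis=-1)>22)
    M=m&~near
    for q in (M,m&green):
        A=P[q];A=A[abs(A[:,2]-np.median(A[:,2]))<5]
        n,B=plane(A,tol=2.);print(np.round(n,3),len(B),len(A),np.round(B.mean(0),1),end=' | ')
    print(np.round(w,1),s['t'])
E
```

```text
[-0.014  0.007  1.   ] 2553 2620 [502.3 198.9  66. ] | [-0.01   0.005  1.   ] 3581 3632 [522.4 186.7  67.4] | [486.7 206.8  84.7] 22.25
[-0.014  0.007  1.   ] 2569 2620 [502.4 199.2  66. ] | [-0.01   0.004  1.   ] 3570 3624 [522.4 186.7  67.4] | [487.3 206.4  87.9] 22.3
[-0.013  0.006  1.   ] 2569 2622 [502.5 199.2  66. ] | [-0.011  0.004  1.   ] 3581 3627 [522.3 186.7  67.4] | [487.1 206.5  86.8] 22.35
[-0.014  0.008  1.   ] 2552 2615 [502.1 199.2  66. ] | [-0.009  0.004  1.   ] 3562 3621 [522.5 186.7  67.4] | [487.2 206.3  88.2] 22.4
```

Tilt is about 0.015 rad, the holder is centred within 1 mm, it is stable, and the arm is clear, so I'll hand in.

```bash
python3 -c "
from station import manip
print(manip.sign_off())"
```

```text
the job is handed in; nothing more can be done
None
```

The holder is seated in the ring, measured about 1 mm off centre, with its deck level to about 0.015 rad and the arm clear; I handed the job in at about 22 s, and the sign-off returned no verdict.

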